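# Power up the stage controller and hold its homing key

### The arm

A 7-joint arm with a two-finger parallel gripper is mounted at the origin on a cart in front of the work surface, level with it; the furniture and walls round the work are solid. World frame = base frame: x ahead of the robot, y to its left, z up, the work surface at z = 0. Lengths are in m, angles in rad, forces in N, time in s.
With the tool pointing down it reaches from about 0.4 to 0.85 m from the base axis. Payload 10.4 kg.
Tool frame: the origin (TCP) lies midway between the tips of the shut fingers; the grasp point (between the pads) lies 19 mm behind it (r.tcp_to_grasp is the z of the grasp point in the tool frame, in m); z points along the fingers, x is the direction in which the jaws open and shut, and the axes are right-handed (so a half turn about z gives the same grasp; the last joint's range is limited). The gripper opens to 87 mm and grips with 3 to 60 N. Pads are 19 mm wide; open, the fingers measure 117 mm over their backs; the gripper's body (75 mm by 190 mm) begins 51 mm behind the grasp point.
Start: joints at [1.191, 0.332, -0.065, 1.46, 0.022, 1.35, -0.088], TCP at [0.218, -0.586, 0.192] pointing down, gripper open.
Joint ranges: [-2.6, 2.6], [-0.5, 2.12], [-1.47, 1.34], [0.16, 2.42], [-1.27, 4.41], [0.06, 2.06], [-2.6, 2.6]. Speed limits (rad/s): [2.22, 2.22, 2.79, 2.79, 3.14, 3.14, 3.14].

### API

Orientations are given as a unit quaternion [x, y, z, w].
In Python, from bench import r, camera, close_job gives the robot as it stands. The module is installed in compiled form; this text tells all that it offers.
- The arm moves only by the shell command python3 -m crank 'ROWS' [FORCE]. ROWS is JSON, a list of rows, each an object of numbers: "x", "y", "z": the shift along the tool's x, y, z scaled (see below); "ax", "ay", "az": the turn, a rotation vector about the tool's x, y, z scaled (see below); "claw": the closure, from -1 (fully open) to 1 (shut), so that 0 is half open. A call has exactly 5 rows; each row is the pose to reach, as a shift and turn from the pose commanded when the call began, along the tool's axes at that moment; what a row does not reach only later rows make up. The controller multiplies each number of a shift by 1 m and each number of a turn by 2 rad. A row lasts 1/12 s, in which the tool goes at most 41.7 mm and 7.16 degrees, less where a joint would pass 70% of its speed; a pose out of reach is approached as far as the arm can. A call with a number of a shift or a turn outside -1 to 1 is refused whole. A call with a gripper value outside its range is refused whole. The fingers move at their own pace and stop on an object; FORCE is the grip in N (left out, the last holds). Time passes only in rows, so rows that repeat a pose let the fingers close, or fill a call up. It gives the time, the measured TCP pose, the force and the opening at its end, in the units of the state.
- r.read_state(): the state, without advancing time (a new reading comes with each control period).
- camera(name): name is "side" or "top" or "wrist"; returns a dict with "color" (480x640x3 uint8, blue, green, red), "fx", "fy", "cx", "cy" (pixels), "eye" and "orientation" of the camera in the world. Camera axes: x right, y down, z forward; pixel columns grow to the right and rows downward; lengths in m; the calibration is good to about 2 mm. A picture is of the moment at which its call begins. There is no depth.
- close_job(): hands the job in, once; it reports no verdict.
The state is a dict: "time": time; "joint_positions": joint angles; "joint_vel": joint speeds; "joint_torque": joint torques, N m; "ee_pos": TCP position; "eef_rot": TCP orientation; "ft_force": force on the tool from outside, world axes, zero at the start; "torque": the same for the moment, N m; "width": finger opening in m.
Only numpy, scipy, OpenCV 4.12 (cv2) and the standard library are available. Lean on these libraries where they do the work, as an engineer would, in place of code of your own. Each camera call takes 0.05 s, during which the arm holds its last target. There are 200 camera calls.

### The job

Power up the stage controller with your closed fingers: first press down the raised side of the power strip's rocker switch so that it tips over to on, then push the round key of the controller fully in (it stays in), and last press the long bar key fully down and finish while still holding it down with the fingertips. Do not press the square key, press nothing out of this order, do not pinch, lift or drag anything, and leave the things lying round about where they are.

Things in the scene. Friction and masses are not known exactly. Their poses are not given: they have to be found in the camera images.
- console: Stage controller: low grey box, fixed to the desk, 104 (its x) x 216 (its y) x 45 mm, plus three rear sockets that stand out 12 mm at +x. Origin at the centre of its underside, z up. On its flat top are three black bezel plates (84 x 56 x 4 mm) side by side along its y at -66, 0 and +66 mm, each with one upright grey key in its middle: one round, one long bar, one square, in an order that varies.
- round_top (a point): Centre of the top face of the round key, a disc of 30 mm diameter. Key tops lie 62 mm above the desk when up and stand 13 mm proud of their bezel; travel 7 mm; any of the three bays can hold any key. Moves with the key.
- bar_module: The bezel plate that carries the bar key, fixed on the console, 84 x 56 x 4 mm. Origin at the centre of its underside, 45 mm above the desk; axes as the console.
- bar_top (a point): Centre of the top face of the long bar key, 56 mm along the console's x by 18 mm along its y. Key tops lie 62 mm above the desk when up and stand 13 mm proud of their bezel; travel 7 mm; any of the three bays can hold any key. Moves with the key.
- square_top (a point): Centre of the top face of the square key, 28 x 28 mm, not to be pressed. Key tops lie 62 mm above the desk when up and stand 13 mm proud of their bezel; travel 7 mm; any of the three bays can hold any key.
- round_key (a joint): How far the round key is pushed in, m: 0 is up, 0.007 fully in. It moves straight down against a friction of about 4 N, has no spring and stays where it is pushed.
- bar_key (a joint): How far the bar key is pressed, m: 0 is up, 0.007 fully down. Sprung: 2 N starts it, 5.5 N holds it fully down, and it comes up when let go.
- square_key (a joint): How far the square key is pressed, m: 0 is up, 0.007 fully down; sprung like the bar key.
- strip: White power strip, loose on the desk, 57 (its x) x 315 (its y) x 47 mm, 0.8 kg, with a row of sockets and, near its end at -y, a small red rocker switch. Origin at the centre of its underside, z up. It lies roughly along the robot's x, rocker end toward the robot. The housing's top is 42 mm above the desk.
- strip_switch (a joint): Tilt of the rocker, rad: 0 off (as it starts: the half toward the strip's -x stands up, its outer edge about 5 mm above the housing), 0.349 fully on (that half is down, the other half up). It pivots about a line along the strip's y, at strip x 0, y -107 mm, z 39 mm; it has no spring and stays where it is left; about 2 N at the outer edge of the raised half moves it, more nearer the pivot.
- rocker_press (a point): Outer top edge of the rocker's raised half, 11 mm from the pivot toward the strip's -x, 47 mm above the desk when off; moves with the rocker, which is 24 (strip x) x 12 mm. The inner edge of the fingertips should stay 3 to 8 mm to the -x side of the pivot and come down until it nearly meets the housing (42 mm above the desk); stopping sooner, or a flat tip right up to the pivot, tips it only half way.
- usb_stick: Blue USB stick, 18 x 55 x 9 mm, loose; a bystander, before the console. Origin at the centre of its underside.
- note_block: Yellow note block, 74 x 74 x 14 mm, loose; a bystander, left of the console. Origin at the centre of its underside.
- oil_bottle: Small amber bottle with a white cap, 31 x 30 x 93 mm, loose; a bystander, behind the console. Origin at the centre of its underside.
- screwdriver: Red-handled screwdriver, 150 mm long, 17 mm thick, loose; a bystander, lying further back. Origin at the centre of its underside.
- cover_box: Small white box, 30 x 36 x 14 mm, loose; a bystander, on the desk close to the rocker, on the strip's -x side. Origin at the centre of its underside.
- marker: White marker with a red cap, 135 mm long, 16 mm thick, loose; a bystander, along the strip's +x side. Origin at the centre of its underside.

How it is judged:
By the outcome, as a careful person would: the job done as asked, in the order asked, and still so for the second after the job is handed in, while the arm keeps its last pose, push and grip.
It also fails if it takes over 51 s, if anything falls off the work surface, if the arm or the gripper's body presses on something with over 40 N, if the wrist force passes 120 N, or if a joint passes its speed limit or range.

## Working session

There is one attempt and no reset: what is moved stays moved. The work goes in short steps, Python scripts to look and compute and a shell command to move; the robot and the scene stay as the last step left them, time stands still between calls to the robot, and variables do not carry over. Pictures are saved under pics/ and viewed, about 8 in all and at most 12, crops included, and the job is handed in when it is done.

```bash
mkdir -p pics
cat > h.py <<'E'
import numpy as np, cv2, json
from scipy.spatial.transform import Rotation as R
from bench import r, camera
def snap(n, tag):
    c=camera(n); cv2.imwrite(f'pics/{tag}.png',c['color']); 
    np.save(f'pics/{tag}.npy',{k:v for k,v in c.items()},allow_pickle=True); return c
def load(tag): return np.load(f'pics/{tag}.npy',allow_pickle=True).item()
def rot(c):
    o=np.array(c['orientation']); return R.from_quat(o).as_matrix() if o.size==4 else o.reshape(3,3)
def ray(c,u,v,z):
    d=rot(c)@np.array([(u-c['cx'])/c['fx'],(v-c['cy'])/c['fy'],1]); e=np.array(c['eye'])
    return e+d*(z-e[2])/d[2]
def shift(target):
    s=r.read_state(); return R.from_quat(s['eef_rot']).inv().apply(np.array(target)-s['ee_pos'])
E
python3 - <<'E'
from h import *
for n in('top','side'):
    c=snap(n,n+'0'); print(n,c['fx'],c['eye'],c['orientation'])
s=r.read_state(); print(s); print(R.from_quat(s['eef_rot']).as_matrix().round(3))
E
```

```text
top 553.1392692431876 [ 0.35578137 -0.09262983  1.10375274] [-0.6992496   0.70898374 -0.0660783   0.06344847]
side 491.2087509702104 [0.17750206 0.76133891 0.4146715 ] [-0.16700309  0.80215791 -0.56036951  0.12099038]
{'time': 0.1, 'joint_positions': array([ 1.19139249,  0.33281022, -0.06468328,  1.46085253,  0.02161959,
        1.3499178 , -0.08849926]), 'joint_vel': array([-0.00019889, -0.00101834,  0.00069474, -0.00199627, -0.0016059 ,
       -0.00101482, -0.00073025]), 'joint_torque': array([ 1.48619842e-03, -6.24542356e+01,  2.45973672e-02, -3.90714169e+01,
       -6.15901756e-02,  3.67160083e-02,  1.11689214e-04]), 'ee_pos': array([ 0.21814274, -0.58527924,  0.19163483]), 'eef_rot': array([ 8.21367282e-01, -5.70399308e-01, -5.53322182e-04, -3.33406994e-04]), 'ft_force': array([-0.21731421, -0.6458134 , -0.03451259]), 'torque': array([0.01893086, 0.00676084, 0.0035014 ]), 'width': 0.08688317111000989}
[[ 0.349 -0.937 -0.001]
 [-0.937 -0.349  0.001]
 [-0.001  0.    -1.   ]]
```

View pics/top0.png

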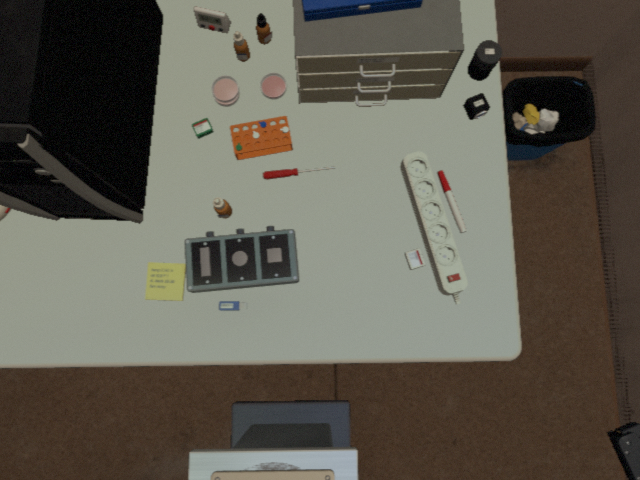

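View pics/side0.png

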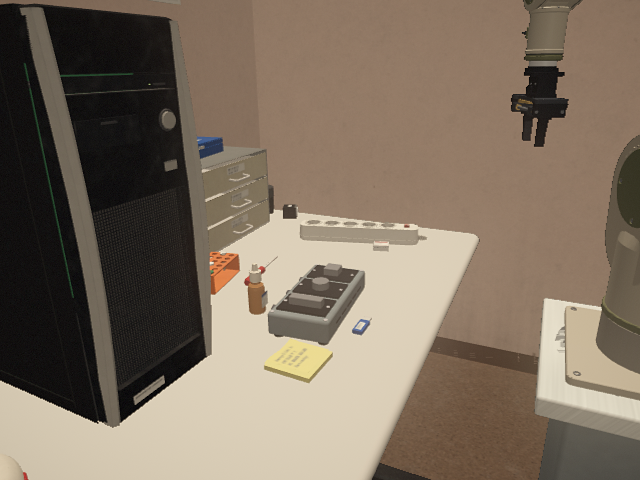

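Top view: console around (242,260), with the bar key at (206,262), round at (240,259) and square at (274,256). The strip runs from (416,160) to (452,290) with its rocker at (454,278); the cover box is at (414,259) and the marker at (452,200).

Run:
```python
from h import *
c=load('top0'); im=c['color']; hsv=cv2.cvtColor(im,cv2.COLOR_BGR2HSV)
red=(((hsv[...,0]<10)|(hsv[...,0]>170))&(hsv[...,1]>120)).astype(np.uint8)
n,l,st,ce=cv2.connectedComponentsWithStats(red)
for i in range(1,n):
    x,y,w,h,a=st[i]
    if a>15 and 400<x<480: 
        k=np.argwhere(l==i)[:,::-1].astype(np.float32); print('red',ce[i],st[i],cv2.minAreaRect(k),ray(c,*ce[i],.044).round(4))
# strip: bright warm pixels
roi=np.zeros_like(red); roi[145:300,395:475]=1
def box(mask,z,name,amin):
    n,l,st,ce=cv2.connectedComponentsWithStats(mask.astype(np.uint8))
    for i in range(1,n):
        if st[i][4]>amin:
            b=cv2.boxPoints(cv2.minAreaRect(np.argwhere(l==i)[:,::-1].astype(np.float32)))
            p=np.array([ray(c,u,v,z)[:2] for u,v in b]); print(name,st[i],'ctr',p.mean(0).round(4),'edges',np.linalg.norm(np.diff(p,axis=0),axis=1).round(4)[:2],'ang',np.degrees(np.arctan2(*(p[1]-p[0])[::-1])).round(1),np.degrees(np.arctan2(*(p[2]-p[1])[::-1])).round(1))
print('table',hsv[340,300],'strip',hsv[170,405:430:4].tolist(),hsv[270,440:470:4].tolist())
print('keys',hsv[262,206],hsv[259,240],hsv[256,274],'bezel',hsv[270,250],hsv[262,190],'case',hsv[285,240])
keys=np.zeros_like(red); keys[240:280,190:295]=1
box((hsv[...,2]>75)&(keys>0),.062,'key',60)
a=cv2.resize(im[225:305,180:305],None,fx=6.4,fy=6.4,interpolation=cv2.INTER_CUBIC)[:512]
b=cv2.resize(im[235:305,395:475],None,fx=8,fy=8,interpolation=cv2.INTER_CUBIC)
cv2.imwrite('pics/cropb.png',b)
```

```text
red [443.38709677 181.2016129 ] [438 171  13  21 124] ((442.9310607910156, 180.6724395751953), (20.877727508544922, 6.434016227722168), 66.80140686035156) [ 0.6609 -0.3427  0.044 ]
red [454.26190476 277.28571429] [448 274  12   7  42] ((453.47064208984375, 277.38238525390625), (4.850712299346924, 10.429031372070312), 75.96376037597656) [ 0.4692 -0.3532  0.044 ]
table [ 46  18 154] strip [[26, 49, 83], [40, 28, 164], [41, 24, 167], [60, 12, 152], [39, 24, 167], [43, 26, 155], [41, 29, 167]] [[36, 30, 164], [44, 26, 170], [42, 27, 171], [44, 23, 169], [43, 24, 170], [41, 24, 169], [45, 19, 159], [46, 18, 156]]
keys [ 19  25 111] [ 21  23 113] [ 15  26 118] bezel [ 0  0 44] [ 75  29 106] case [54 14 92]
key [190 240  22  40 109] ctr [0.508  0.1316] edges [0.0401 0.0748] ang -90.8 -178.7
key [220 240   8  40 213] ctr [0.5074 0.0885] edges [0.0102 0.0757] ang -86.9 -175.2
key [254 240  41  40 482] ctr [ 0.5061 -0.008 ] edges [0.0765 0.0748] ang -90.8 179.7
key [200 247  11  30 274] ctr [0.5041 0.1234] edges [0.0183 0.0552] ang -87.1 -175.2
key [267 248  15  15 205] ctr [ 0.5146 -0.008 ] edges [0.0267 0.0269] ang -90.8 179.9
key [232 251  16  15 186] ctr [0.5097 0.0575] edges [0.0286 0.0269] ang -90.8 -179.4
```

View pics/cropb.png

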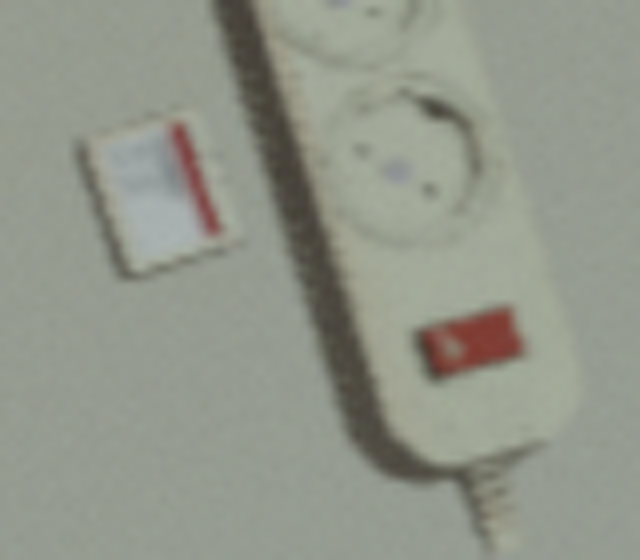

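Run:
```python
from h import *
c=load('top0')
q=[(420,328,.046),(433,378,.046),(512,308,.040),(522,352,.040)]
P=np.array([ray(c,395+u/8,235+v/8,z) for u,v,z in q]); print(P.round(4), 'pivot',P.mean(0).round(4))
print('len',np.linalg.norm(P[0]-P[2]),np.linalg.norm(P[1]-P[3]))
# strip left edge on housing top, far end vs near end (pixels in full image)
hsv=cv2.cvtColor(c['color'],cv2.COLOR_BGR2HSV); V=hsv[...,2].astype(int)
L=[]
for v in range(170,280,5):
    row=V[v,395:470]; w=np.where(row<105)[0]
    # dark side face, its right end = top left edge
    g=np.diff(row); e=395+int(np.argmax(g[:60]))+1; L.append(ray(c,e,v,.042)[:2])
L=np.array(L,np.float32); f=cv2.fitLine(L,cv2.DIST_HUBER,0,.01,.01).ravel(); print('line',f,np.degrees(np.arctan2(f[1],f[0])))
d=f[:2]*np.sign(f[0]); xs=np.array([d[1],-d[0]]); piv=P.mean(0)[:2]
print('resid',((L-f[2:])@xs).round(4)); print('edge dist pivot',(piv-f[2:])@xs, 'xs',xs)
print('press tcp',piv-xs*.015)
```

```text
[[ 0.4716 -0.3399  0.046 ]
 [ 0.4596 -0.3424  0.046 ]
 [ 0.4768 -0.3638  0.04  ]
 [ 0.4661 -0.3656  0.04  ]] pivot [ 0.4685 -0.3529  0.043 ]
len 0.025198761091731914 0.024892856716537556
line [ 0.96752965  0.25275752  0.5998159  -0.2921976 ] 14.640747
resid [-0.      0.0008 -0.0003  0.0005 -0.0006  0.0002 -0.001  -0.0002  0.0006
 -0.0005  0.0003 -0.0008  0.      0.0008 -0.0003  0.0005 -0.0006  0.0002
  0.001  -0.0001  0.0006 -0.0004]
edge dist pivot 0.02557233557990497 xs [ 0.25275752 -0.96752965]
press tcp [ 0.46475815 -0.33840723]
```

```bash
cat > d.py <<'E'
from h import *
import sys
t=np.array(eval(sys.argv[1])); yaw=float(sys.argv[2])
s=r.read_state(); M=R.from_quat(s['eef_rot']); m=M.as_matrix()
Rt=R.from_matrix(np.array([[np.cos(np.radians(yaw)),np.sin(np.radians(yaw)),0],[np.sin(np.radians(yaw)),-np.cos(np.radians(yaw)),0],[0,0,-1]]))
rv=(M.inv()*Rt).as_rotvec()/2
print('t',s['time'],'pos',s['ee_pos'].round(4),'F',s['ft_force'].round(1),'w',round(s['width'],4),'shift',M.inv().apply(t-s['ee_pos']).round(4),'turn',rv.round(4),'q7',s['joint_positions'][6].round(2))
E
python3 -m crank '[{"x":-0.03,"y":-0.03,"az":-0.06,"claw":1},{"x":-0.05,"y":-0.07,"az":-0.12,"claw":1},{"x":-0.07,"y":-0.11,"az":-0.18,"claw":1},{"x":-0.09,"y":-0.15,"az":-0.24,"claw":1},{"x":-0.11,"y":-0.19,"az":-0.3,"claw":1}]' 20
python3 d.py '[.4648,-.3384,.16]' 14.6
```

```text
t 0.1 pos [ 0.2181 -0.5853  0.1916] F [-0.2 -0.6 -0. ] w 0.0869 shift [-0.1451 -0.3174  0.0318] turn [-4.000e-04  6.000e-04 -7.344e-01] q7 -0.09schema error: expected keys x, y, z, ax, ay, az, claw
```

All keys are required in each row.

```bash
python3 -m crank '[{"x":-0.03,"y":-0.03,"z":0,"ax":0,"ay":0,"az":-0.06,"claw":1},{"x":-0.05,"y":-0.07,"z":0,"ax":0,"ay":0,"az":-0.12,"claw":1},{"x":-0.07,"y":-0.11,"z":0,"ax":0,"ay":0,"az":-0.18,"claw":1},{"x":-0.09,"y":-0.15,"z":0,"ax":0,"ay":0,"az":-0.24,"claw":1},{"x":-0.11,"y":-0.19,"z":0,"ax":0,"ay":0,"az":-0.3,"claw":1}]' 20
python3 d.py '[.4648,-.3384,.16]' 14.6
```

```text
time: 0.52
ee_pos: [0.3499, -0.4239, 0.1922]
eef_rot: [0.954, -0.3, -0.0, 0.0]
ft_force: [1.0, 0.0, 0.3]
width: 0.0615
t 0.5167 pos [ 0.3499 -0.4239  0.1922] F [1.  0.  0.3] w 0.0615 shift [ 0.0454 -0.1358  0.0322] turn [ 0.000e+00  1.000e-04 -4.316e-01] q7 0.15
```

```bash
python3 -m crank '[{"x":0.01,"y":-0.03,"z":0.01,"ax":0,"ay":0,"az":-0.06,"claw":1},{"x":0.02,"y":-0.05,"z":0.02,"ax":0,"ay":0,"az":-0.12,"claw":1},{"x":0.03,"y":-0.08,"z":0.03,"ax":0,"ay":0,"az":-0.18,"claw":1},{"x":0.04,"y":-0.11,"z":0.03,"ax":0,"ay":0,"az":-0.24,"claw":1},{"x":0.045,"y":-0.13,"z":0.03,"ax":0,"ay":0,"az":-0.3,"claw":1}]'
python3 d.py '[.4648,-.3384,.16]' 14.6
python3 -m crank '[{"x":0,"y":0,"z":0,"ax":0,"ay":0,"az":-0.06,"claw":1},{"x":0,"y":0,"z":0,"ax":0,"ay":0,"az":-0.1,"claw":1},{"x":0,"y":0,"z":0,"ax":0,"ay":0,"az":-0.1,"claw":1},{"x":0,"y":0,"z":0,"ax":0,"ay":0,"az":-0.1,"claw":1},{"x":0,"y":0,"z":0,"ax":0,"ay":0,"az":-0.1,"claw":1}]'
python3 d.py '[.4648,-.3384,.12]' 14.6
```

```text
time: 0.93
ee_pos: [0.4628, -0.3425, 0.1614]
eef_rot: [1.0, -0.003, -0.0, -0.001]
ft_force: [0.7, 0.6, 0.4]
width: 0.0282
t 0.9333 pos [ 0.4628 -0.3425  0.1614] F [0.7 0.6 0.4] w 0.0282 shift [ 0.002  -0.0041  0.0014] turn [-9.000e-04  1.000e-04 -1.302e-01] q7 0.47
time: 1.35
ee_pos: [0.4604, -0.3456, 0.1622]
eef_rot: [0.996, 0.091, -0.0, -0.0]
ft_force: [-0.1, 0.1, 0.4]
width: 0.0017
t 1.35 pos [ 0.4604 -0.3456  0.1622] F [-0.1  0.1  0.4] w 0.0017 shift [ 0.0056 -0.0062  0.0422] turn [-0.0001  0.0002 -0.0362] q7 0.66
```

```bash
python3 -m crank '[{"x":0.006,"y":-0.006,"z":0.03,"ax":0,"ay":0,"az":-0.036,"claw":1},{"x":0.006,"y":-0.006,"z":0.06,"ax":0,"ay":0,"az":-0.036,"claw":1},{"x":0.006,"y":-0.006,"z":0.07,"ax":0,"ay":0,"az":-0.036,"claw":1},{"x":0.006,"y":-0.006,"z":0.07,"ax":0,"ay":0,"az":-0.036,"claw":1},{"x":0.006,"y":-0.006,"z":0.07,"ax":0,"ay":0,"az":-0.036,"claw":1}]'
python3 - <<'E'
from h import *
c=snap('wrist','w1'); d=snap('side','s1'); t=snap('top','t1')
print(c['eye'],c['fx'])
b=cv2.resize(d['color'][180:270,290:440],None,fx=3.2,fy=3.2,interpolation=cv2.INTER_CUBIC)
o=np.zeros((480,800,3),np.uint8)
w=cv2.resize(c['color'],(400,300)); o[:300,:400]=w; o[:288,400:400+400]=cv2.resize(b,(400,288)); 
cv2.imwrite('pics/m1.png',c['color']); cv2.imwrite('pics/m1b.png',b)
E
python3 d.py '[.4648,-.3384,.07]' 14.6
```

```text
time: 1.77
ee_pos: [0.4654, -0.3387, 0.0929]
eef_rot: [0.992, 0.128, -0.0, -0.0]
ft_force: [0.6, -0.9, 1.2]
width: 0.0006
[ 0.44605948 -0.26418563  0.28479456] 398.36900468368617
t 1.9167 pos [ 0.4664 -0.3392  0.0942] F [ 0.3  0.4 -0.1] w 0.0006 shift [-0.0014 -0.0012  0.0242] turn [ 0.0011 -0.0008  0.0011] q7 0.69
```

View pics/m1.png

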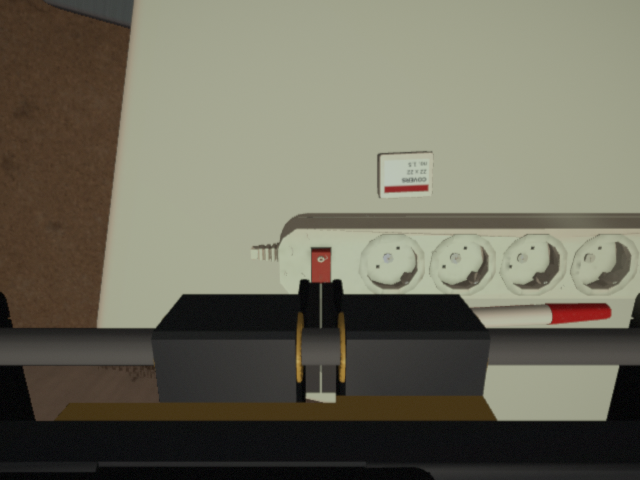

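View pics/m1b.png

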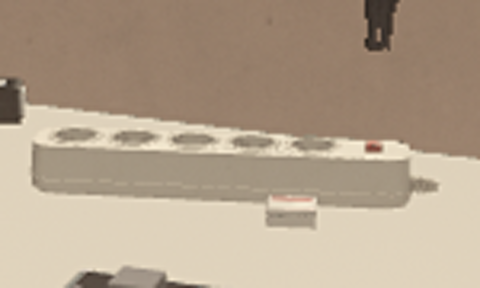

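Wrist view: the rocker's outer (-x) edge is at (321,247), it is lined up with the fingers, and the strip's top edges are at rows ~229 and ~299. I'll cast these as a second measurement of the pivot.

Run:
```python
from h import *
c=load('w1'); s=r.read_state(); im=c['color']
col=im[225:310,250].max(-1); c2=im[205:310,287:300].mean(1) if 0 else None
g=cv2.cvtColor(im,cv2.COLOR_BGR2GRAY)[205:310,345:358].mean(1); print(g.round().astype(int).tolist())
rr=cv2.cvtColor(im,cv2.COLOR_BGR2HSV)[235:300,321]; print([(235+i,*map(int,x)) for i,x in enumerate(rr) if i%2==0 or i<16][:30])
a=np.radians(14.64); xs=np.array([np.sin(a),-np.cos(a)]); ys=-np.array([-np.cos(a),-np.sin(a)])
for n,u,v,z in[('rock outer',321,247.5,.047),('strip -x',350,229,.042),('strip +x',350,299,.042),('rockL',311,250,.047),('rockR',331,250,.047)]:
    p=ray(c,u,v,z)[:2]; print(n,p.round(4),'rel TCP along strip x,y',((p-s['ee_pos'][:2])@xs).round(4),((p-s['ee_pos'][:2])@ys).round(4))
```

```text
[166, 166, 166, 166, 166, 166, 165, 153, 109, 86, 84, 89, 95, 86, 85, 85, 85, 85, 84, 85, 85, 84, 88, 117, 159, 171, 167, 177, 179, 179, 179, 179, 180, 181, 181, 181, 182, 182, 182, 182, 183, 182, 182, 182, 182, 182, 183, 183, 183, 183, 183, 183, 182, 183, 182, 182, 182, 182, 182, 182, 182, 182, 182, 182, 182, 182, 182, 182, 182, 182, 182, 182, 182, 182, 182, 181, 182, 182, 182, 182, 182, 182, 182, 182, 182, 181, 181, 179, 162, 81, 24, 16, 16, 16, 16, 16, 16, 16, 17, 16, 16, 16, 16, 16, 16]
[(235, 34, 32, 182), (236, 34, 32, 182), (237, 35, 33, 183), (238, 35, 32, 184), (239, 35, 32, 184), (240, 37, 32, 185), (241, 36, 33, 185), (242, 38, 32, 184), (243, 38, 34, 182), (244, 37, 33, 178), (245, 38, 34, 174), (246, 39, 34, 157), (247, 36, 40, 96), (248, 9, 93, 63), (249, 5, 196, 60), (250, 4, 194, 67), (251, 3, 187, 86), (253, 4, 166, 143), (255, 5, 144, 133), (257, 24, 45, 152), (259, 11, 87, 126), (261, 22, 47, 167), (263, 5, 157, 146), (265, 4, 164, 145), (267, 4, 162, 145), (269, 4, 162, 146), (271, 4, 164, 145), (273, 4, 165, 144), (275, 4, 159, 141), (277, 5, 156, 139)]
rock outer [ 0.4655 -0.3372] rel TCP along strip x,y -0.0022 -0.0003
strip -x [ 0.4805 -0.3222] rel TCP along strip x,y -0.0129 0.0179
strip +x [ 0.4937 -0.3685] rel TCP along strip x,y 0.0353 0.019
rockL [ 0.4599 -0.3404] rel TCP along strip x,y -0.0005 -0.0066
rockR [ 0.472  -0.3372] rel TCP along strip x,y -0.0005 0.0059
```

```bash
python3 -m crank '[{"x":0,"y":-0.003,"z":0.01,"ax":0,"ay":0,"az":0,"claw":1},{"x":0,"y":-0.003,"z":0.02,"ax":0,"ay":0,"az":0,"claw":1},{"x":0,"y":-0.003,"z":0.03,"ax":0,"ay":0,"az":0,"claw":1},{"x":0,"y":-0.003,"z":0.034,"ax":0,"ay":0,"az":0,"claw":1},{"x":0,"y":-0.003,"z":0.034,"ax":0,"ay":0,"az":0,"claw":1}]'
python3 -m crank '[{"x":0,"y":0,"z":0,"ax":0,"ay":0,"az":0,"claw":1},{"x":0,"y":0,"z":0,"ax":0,"ay":0,"az":0,"claw":1},{"x":0,"y":0,"z":0,"ax":0,"ay":0,"az":0,"claw":1},{"x":0,"y":0,"z":0,"ax":0,"ay":0,"az":0,"claw":1},{"x":0,"y":0,"z":0,"ax":0,"ay":0,"az":0,"claw":1}]'
python3 - <<'E'
from h import *
s=r.read_state(); a=np.radians(14.64); xs=np.array([np.sin(a),-np.cos(a)])
o=np.array([.4664,-.3392]); print('moved along strip x',(s['ee_pos'][:2]-o)@xs, 'y',(s['ee_pos'][:2]-o)@np.array([np.cos(a),np.sin(a)]),s['ee_pos'],s['ft_force'])
E
```

```text
time: 2.33
ee_pos: [0.4639, -0.3349, 0.0566]
eef_rot: [0.992, 0.129, -0.001, -0.001]
ft_force: [0.2, -0.4, 1.1]
width: 0.0005
time: 2.75
ee_pos: [0.465, -0.3356, 0.0587]
eef_rot: [0.992, 0.129, 0.0, 0.0]
ft_force: [-0.3, -0.2, 0.4]
width: 0.0004
moved along strip x -0.003863524451775398 y -0.00044172869373882724 [ 0.46499613 -0.33557356  0.05866979] [-0.27700143 -0.18421554  0.35062765]
```

```bash
python3 -m crank '[{"x":0,"y":0.001,"z":0.003,"ax":0,"ay":0,"az":0,"claw":1},{"x":0,"y":0.001,"z":0.006,"ax":0,"ay":0,"az":0,"claw":1},{"x":0,"y":0.001,"z":0.009,"ax":0,"ay":0,"az":0,"claw":1},{"x":0,"y":0.001,"z":0.011,"ax":0,"ay":0,"az":0,"claw":1},{"x":0,"y":0.001,"z":0.013,"ax":0,"ay":0,"az":0,"claw":1}]'
python3 -m crank '[{"x":0,"y":0,"z":0.001,"ax":0,"ay":0,"az":0,"claw":1},{"x":0,"y":0,"z":0.002,"ax":0,"ay":0,"az":0,"claw":1},{"x":0,"y":0,"z":0.003,"ax":0,"ay":0,"az":0,"claw":1},{"x":0,"y":0,"z":0.003,"ax":0,"ay":0,"az":0,"claw":1},{"x":0,"y":0,"z":0.003,"ax":0,"ay":0,"az":0,"claw":1}]'
python3 - <<'E'
from h import *
s=r.read_state(); a=np.radians(14.64); xs=np.array([np.sin(a),-np.cos(a)])
o=np.array([.4664,-.3392]); print('moved along strip x',(s['ee_pos'][:2]-o)@xs, s['ee_pos'],s['ft_force'])
E
```

```text
time: 3.17
ee_pos: [0.4649, -0.3363, 0.0449]
eef_rot: [0.992, 0.129, -0.0, -0.0]
ft_force: [-0.6, -0.0, -0.4]
width: 0.0006
time: 3.58
ee_pos: [0.4651, -0.3364, 0.0424]
eef_rot: [0.992, 0.129, 0.0, 0.0]
ft_force: [0.3, 0.3, 0.8]
width: 0.0003
moved along strip x -0.0029954232955057792 [ 0.46511901 -0.33643869  0.04240573] [0.33798184 0.30846419 0.79035864]
```

```bash
python3 -m crank '[{"x":0,"y":0,"z":0.0005,"ax":0,"ay":0,"az":0,"claw":1},{"x":0,"y":0,"z":0.0005,"ax":0,"ay":0,"az":0,"claw":1},{"x":0,"y":0,"z":0.001,"ax":0,"ay":0,"az":0,"claw":1},{"x":0,"y":0,"z":0.001,"ax":0,"ay":0,"az":0,"claw":1},{"x":0,"y":0,"z":0.001,"ax":0,"ay":0,"az":0,"claw":1}]'
python3 -m crank '[{"x":0,"y":0,"z":-0.02,"ax":0,"ay":0,"az":0,"claw":1},{"x":0,"y":-0.02,"z":-0.05,"ax":0,"ay":0,"az":0,"claw":1},{"x":0,"y":-0.05,"z":-0.08,"ax":0,"ay":0,"az":0,"claw":1},{"x":0,"y":-0.08,"z":-0.08,"ax":0,"ay":0,"az":0,"claw":1},{"x":0,"y":-0.11,"z":-0.08,"ax":0,"ay":0,"az":0,"claw":1}]'
python3 - <<'E'
from h import *
c=snap('wrist','w2'); t=snap('top','t2'); d=snap('side','s2')
s=r.read_state(); print(s['ee_pos'],s['time'])
a=cv2.resize(t['color'][235:305,395:475],(400,350),interpolation=cv2.INTER_CUBIC)
e=cv2.resize(d['color'][215:250,380:430],(400,280),interpolation=cv2.INTER_CUBIC)
w=c['color'][150:500,120:520]; o=np.zeros((600,800,3),np.uint8); o[:350,:400]=a; o[:len(w),400:]=w; o[350-30+30:350+250,:400]=e[:250]
cv2.imwrite('pics/m2.png',o)
E
```

```text
time: 4.0
ee_pos: [0.4651, -0.3365, 0.0414]
eef_rot: [0.992, 0.129, 0.0, 0.0]
ft_force: [0.4, 0.4, -0.2]
width: 0.0005
time: 4.42
ee_pos: [0.4378, -0.2294, 0.1232]
eef_rot: [0.992, 0.128, 0.001, 0.001]
ft_force: [0.9, 0.1, 0.0]
width: 0.0002
[ 0.43700818 -0.22833368  0.12191018] 4.5667
```

View pics/m2.png

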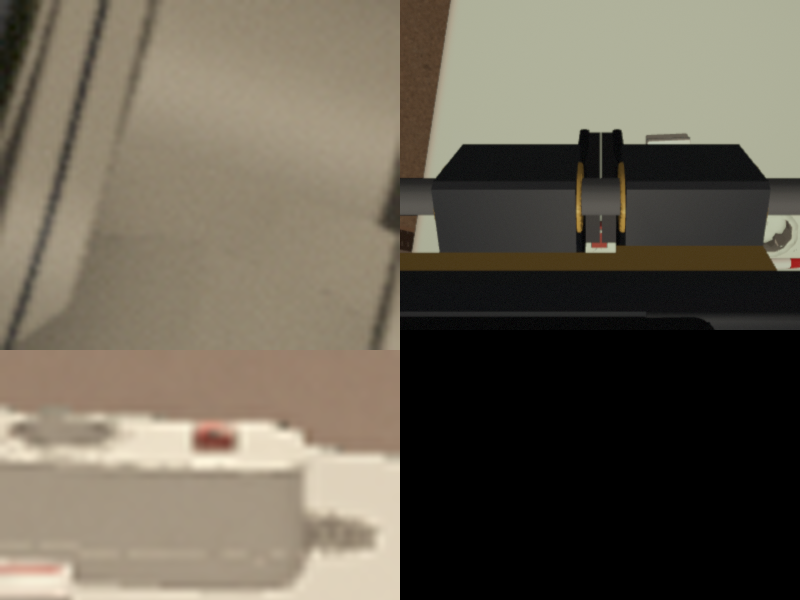

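The arm hides the rocker in the top view and the gripper hides it in the wrist view. I'll move to the strip's +x side, where the wrist camera sees it.

```bash
python3 -m crank '[{"x":0,"y":0.035,"z":0,"ax":0,"ay":0,"az":0,"claw":1},{"x":0,"y":0.07,"z":0,"ax":0,"ay":0,"az":0,"claw":1},{"x":0,"y":0.105,"z":0,"ax":0,"ay":0,"az":0,"claw":1},{"x":0,"y":0.14,"z":0,"ax":0,"ay":0,"az":0,"claw":1},{"x":0,"y":0.15,"z":0,"ax":0,"ay":0,"az":0,"claw":1}]'
python3 - <<'E'
from h import *
c=snap('wrist','w3'); s=r.read_state(); print(s['ee_pos'],s['time'])
def crop(c,z,P=(.4685,-.3529,.042),n=400,k=6):
    p=rot(c).T@(np.array(P)-c['eye']); u=c['fx']*p[0]/p[2]+c['cx']; v=c['fy']*p[1]/p[2]+c['cy']; print(u,v)
    h=n//k//2; return cv2.resize(c['color'][max(0,int(v)-h):int(v)+h,max(0,int(u)-h):int(u)+h],(n,n),interpolation=cv2.INTER_CUBIC)
cv2.imwrite('pics/m3.png',np.hstack([crop(load('w1'),0),crop(c,0)]))
E
```

```text
time: 4.98
ee_pos: [0.4741, -0.3817, 0.1204]
eef_rot: [0.992, 0.126, -0.001, 0.001]
ft_force: [-0.8, 0.0, -0.1]
width: 0.0002
[ 0.47419793 -0.38113104  0.12019429] 5.0333
319.24183132482636 268.59296646198936
322.99199872501765 194.20077715442724
```

View pics/m3.png

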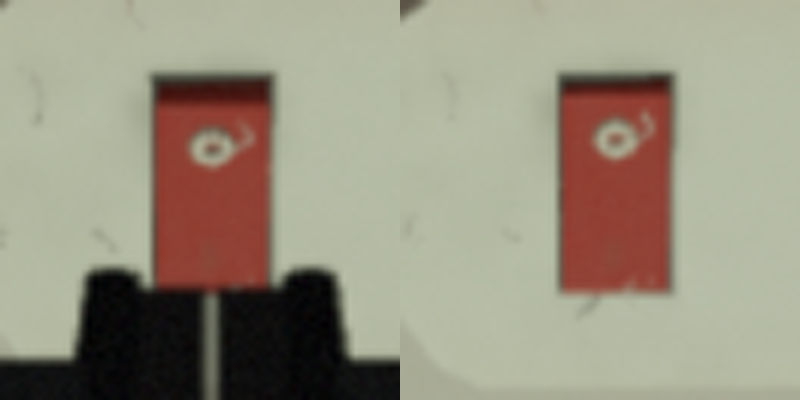

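Run:
```python
from h import *
a=np.radians(14.64); xs=np.array([np.sin(a),-np.cos(a)])
c=load('w3')
for v,z in[(161+72/6,.042),(161+92/6,.047),(161+92/6,.042),(161+292/6,.042),(161+292/6,.039)]:
    p=ray(c,320,v,z)[:2]; print(v,z,p.round(4),((p-np.array([.4664,-.3392]))@xs).round(4))
c=load('w1'); T=np.array([.4664,-.3392,.0942])
def proj(P):
    p=rot(c).T@(P-c['eye']); return (c['fx']*p[:2]/p[2]+[c['cx'],c['cy']]).round(1)
for d in(-.0095,-.005,0,.005,.0095): print(d,proj(T+np.r_[xs*d,0]),proj(T+np.r_[xs*d,.02]))
g=c['color'][270:400:3,310].max(-1); print(g.tolist())
p=lambda v:print
o=cv2.resize(np.clip(c['color'][265:415,245:395].astype(float)*2.5,0,255).astype(np.uint8),(600,600)); cv2.imwrite('pics/m4.png',o)
```

```text
173.0 0.042 [ 0.4629 -0.3394] -0.0006
176.33333333333334 0.047 [ 0.4633 -0.341 ] 0.0009
176.33333333333334 0.042 [ 0.4635 -0.3416] 0.0016
209.66666666666666 0.042 [ 0.4692 -0.3639] 0.0246
209.66666666666666 0.039 [ 0.4694 -0.3645] 0.0252
-0.0095 [321.8 261.9] [321.9 276.6]
-0.005 [321.7 270.2] [321.9 285.7]
0 [321.7 279.3] [321.8 295.6]
0.005 [321.7 288.3] [321.8 305.4]
0.0095 [321.7 296.3] [321.8 314.1]
[174, 174, 174, 171, 97, 14, 11, 14, 16, 17, 13, 15, 11, 16, 17, 16, 15, 14, 16, 23, 35, 36, 48, 57, 66, 72, 76, 81, 86, 88, 86, 83, 61, 59, 60, 57, 58, 58, 58, 58, 55, 149, 166, 124]
```

View pics/m4.png

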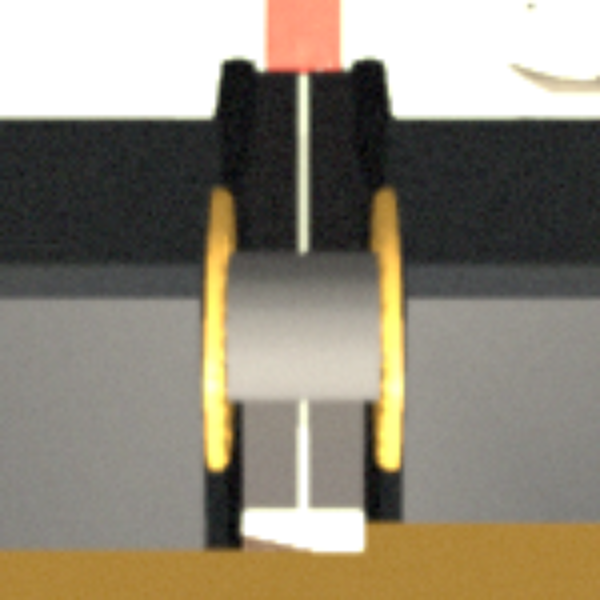

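Run:
```python
from h import *
c=load('s1'); T=np.array([.4664,-.3392,.0942])
def proj(P):
    p=rot(c).T@(P-c['eye']); return (c['fx']*p[:2]/p[2]+[c['cx'],c['cy']]).round(1)
print(proj(T),proj(T+[0,0,.02]), 'rocker',proj(np.array([.4685,-.3529,.045])))
hs=cv2.cvtColor(c['color'],cv2.COLOR_BGR2HSV); m=(((hs[...,0]<8)|(hs[...,0]>172))&(hs[...,1]>130)); m[:, :380]=0;m[:, 430:]=0;m[:215]=0;m[240:]=0
print('red px',np.argwhere(m).mean(0)[::-1])
g=c['color'].max(-1)[185:205,398:422]; print(g)
```

```text
[406.  205.5] [406.4 197.3] rocker [405.8 223.5]
red px [406.2 225.8]
[[151 151 151 151 153 146  68  57  62  67  64  65  64  55  87 154 150 150
  148 149 149 150 152 152]
 [149 151 151 151 151 154 149  53  62  66  65  66  64  55  87 154 150 150
  151 150 150 151 151 150]
 [149 150 151 151 151 152 146  53  63  65  62  66  63  58  87 155 150 149
  151 151 151 151 152 150]
 [150 149 150 149 150 152 145  54  61  68  79  65  63  56  88 156 151 151
  150 150 151 152 152 150]
 [151 150 150 149 149 151 145  53  60  96 155  62  63  56  87 156 151 150
  150 149 150 151 150 149]
 [152 151 150 149 150 153 146  55  62  94 151  62  62  58  96 156 152 149
  148 147 148 149 150 150]
 [151 150 151 150 150 154 143  57  63  94 152  62  61  91 159 152 152 151
  148 148 148 151 151 150]
 [152 152 151 150 151 144  49  60  65  94 149  64  61  88 155 150 150 151
  150 148 150 150 153 152]
 [152 151 150 150 153 146  51  61  66  66  60  66  60  88 153 150 149 150
  150 150 151 150 151 151]
 [152 151 151 150 151 145  68  59  64  64  61  66  75  85 152 149 149 150
  148 150 150 148 149 149]
 [153 153 151 151 15
[... 290 characters left out ...]
50 149 149 149 150 150 151 151 151 151 151 150 149 146 147 146 147
  148 150 150 149 149 149]
 [151 151 150 149 150 151 151 152 153 153 152 151 150 149 147 148 149 150
  149 150 149 148 149 151]
 [150 151 150 150 150 152 152 153 153 152 153 151 151 150 149 150 149 148
  148 149 149 149 150 150]
 [151 151 150 152 150 152 152 154 152 155 153 152 152 152 150 150 149 148
  148 150 151 153 152 151]
 [151 151 150 150 152 152 152 151 153 152 153 152 151 151 150 149 149 148
  150 150 149 152 152 151]
 [152 151 151 150 150 150 152 152 152 153 154 152 152 152 151 149 149 149
  150 151 149 150 153 152]
 [152 151 151 149 149 151 152 152 152 153 154 151 152 151 151 151 151 149
  149 151 151 152 152 151]]
```

Both the side view (tip bottom at row 195.7, projected TCP at 205.5) and the wrist view put the real fingertips about 27 mm above the reported TCP. That explains why there was no contact and the rocker is still off. I'll go back over it and descend by feel, checking the force as I go.

```bash
python3 d.py '[.4657,-.3366,.05]' 14.6
python3 -m crank '[{"x":0.002,"y":-0.02,"z":0,"ax":0,"ay":0,"az":0,"claw":1},{"x":0.002,"y":-0.04,"z":0.02,"ax":0,"ay":0,"az":0,"claw":1},{"x":0.002,"y":-0.045,"z":0.05,"ax":0,"ay":0,"az":0,"claw":1},{"x":0.002,"y":-0.045,"z":0.07,"ax":0,"ay":0,"az":0,"claw":1},{"x":0.002,"y":-0.045,"z":0.07,"ax":0,"ay":0,"az":0,"claw":1}]'
python3 -m crank '[{"x":0,"y":0,"z":0,"ax":0,"ay":0,"az":0,"claw":1},{"x":0,"y":0,"z":0,"ax":0,"ay":0,"az":0,"claw":1},{"x":0,"y":0,"z":0,"ax":0,"ay":0,"az":0,"claw":1},{"x":0,"y":0,"z":0,"ax":0,"ay":0,"az":0,"claw":1},{"x":0,"y":0,"z":0,"ax":0,"ay":0,"az":0,"claw":1}]'
python3 - <<'E'
from h import *
c=snap('side','s4')
T=np.array(r.read_state()['ee_pos']);print(T)
p=rot(c).T@(T-c['eye']); print((c['fx']*p[:2]/p[2]+[c['cx'],c['cy']]).round(1))
print(c['color'].max(-1)[196:230,398:416])
E
python3 d.py '[.4657,-.3366,.03]' 14.6
```

```text
t 5.0333 pos [ 0.4742 -0.3811  0.1202] F [-1.6 -0.4 -0.2] w 0.0002 shift [ 0.0029 -0.0453  0.0702] turn [ 0.0004  0.0005 -0.0015] q7 0.74
time: 5.45
ee_pos: [0.4631, -0.3292, 0.0472]
eef_rot: [0.992, 0.129, -0.002, -0.002]
ft_force: [-0.7, -0.8, 0.1]
width: 0.0007
time: 5.87
ee_pos: [0.4663, -0.3316, 0.0524]
eef_rot: [0.992, 0.129, 0.001, 0.001]
ft_force: [-0.8, 0.4, -0.2]
width: 0.0004
[ 0.46611185 -0.33146005  0.05214632]
[404.5 223.3]
[[152 153 145  69  59  61  62  65  65  63  65  64  62  59  90 157 152 150]
 [152 152 154 149  56  62  63  64  67  64  68  64  62  60  87 153 150 148]
 [151 151 153 146  56  62  64  69  68  80  66  64  63  59  86 153 148 147]
 [151 151 151 145  56  64  65  69  98 154  66  65  61  61  97 153 150 149]
 [150 149 152 147  57  63  64  68  64  60  68  66  61  92 156 152 149 149]
 [151 152 152 146  55  63  67  70  70  68  69  67  59  89 156 150 148 147]
 [151 151 152 145  70  61  68  71  71  67  70  66  61  99 154 149 149 149]
 [152 150 151 153 149  61  67  70  70  70  70  64  94 158 152 150 150 149]
 [152 151 152 151 146  59  66  70  68  71  71  65  92 157 
[... 1330 characters left out ...]
152 152 153 152 151 151 152 153 154]
 [198 162 163 164 164 165 158 159 160 159 158 161 165 165 165 164 155 146]
 [239 240 241 241 241 236 205 215 213 213 209 228 241 239 239 234 192 134]
 [235 235 236 237 237 231 172 161 129 157 186 193 238 236 236 236 238 240]
 [235 235 235 236 234 225 145 123 125 123 127 172 235 233 233 233 233 233]
 [236 235 235 236 235 228 183 163 165 164 168 196 233 232 232 233 234 233]
 [235 236 236 236 236 236 240 241 241 240 240 238 236 235 234 235 234 234]
 [218 215 203 216 214 207 236 238 234 223 237 236 236 236 236 236 235 232]]
t 5.9167 pos [ 0.4661 -0.3315  0.0521] F [ 0.4 -0.8  0. ] w 0.0004 shift [-0.0017  0.0048  0.0222] turn [ 0.0005 -0.0004  0.0015] q7 0.67
```

```bash
python3 -m crank '[{"x":-0.001,"y":0.004,"z":0.005,"ax":0,"ay":0,"az":0,"claw":1},{"x":-0.001,"y":0.004,"z":0.01,"ax":0,"ay":0,"az":0,"claw":1},{"x":-0.001,"y":0.004,"z":0.015,"ax":0,"ay":0,"az":0,"claw":1},{"x":-0.001,"y":0.004,"z":0.018,"ax":0,"ay":0,"az":0,"claw":1},{"x":-0.001,"y":0.004,"z":0.018,"ax":0,"ay":0,"az":0,"claw":1}]'
python3 -m crank '[{"x":0,"y":0,"z":0,"ax":0,"ay":0,"az":0,"claw":1},{"x":0,"y":0,"z":0,"ax":0,"ay":0,"az":0,"claw":1},{"x":0,"y":0,"z":0,"ax":0,"ay":0,"az":0,"claw":1},{"x":0,"y":0,"z":0,"ax":0,"ay":0,"az":0,"claw":1},{"x":0,"y":0,"z":0,"ax":0,"ay":0,"az":0,"claw":1}]' >/dev/null
python3 d.py '[.4657,-.3366,.02]' 14.6
```

```text
time: 6.33
ee_pos: [0.4652, -0.3347, 0.0322]
eef_rot: [0.992, 0.129, -0.001, -0.001]
ft_force: [-0.4, -0.1, -0.0]
width: 0.0005
t 6.75 pos [ 0.4659 -0.3353  0.0336] F [ 0.4 -0.3 -1.2] w 0.0001 shift [-0.0005  0.0012  0.0136] turn [ 0.0002 -0.0001  0.0016] q7 0.66
```

Now descending in small steps and watching the force.

```bash
python3 -m crank '[{"x":0,"y":0.001,"z":0.001,"ax":0,"ay":0,"az":0,"claw":1},{"x":0,"y":0.001,"z":0.002,"ax":0,"ay":0,"az":0,"claw":1},{"x":0,"y":0.001,"z":0.003,"ax":0,"ay":0,"az":0,"claw":1},{"x":0,"y":0.001,"z":0.004,"ax":0,"ay":0,"az":0,"claw":1},{"x":0,"y":0.001,"z":0.005,"ax":0,"ay":0,"az":0,"claw":1}]'
python3 -m crank '[{"x":0,"y":0,"z":0.001,"ax":0,"ay":0,"az":0,"claw":1},{"x":0,"y":0,"z":0.002,"ax":0,"ay":0,"az":0,"claw":1},{"x":0,"y":0,"z":0.003,"ax":0,"ay":0,"az":0,"claw":1},{"x":0,"y":0,"z":0.003,"ax":0,"ay":0,"az":0,"claw":1},{"x":0,"y":0,"z":0.003,"ax":0,"ay":0,"az":0,"claw":1}]'
python3 d.py '[.4657,-.3366,.015]' 14.6
```

```text
time: 7.17
ee_pos: [0.466, -0.3361, 0.0282]
eef_rot: [0.992, 0.129, -0.0, -0.0]
ft_force: [-0.3, 0.4, 0.7]
width: 0.0004
time: 7.58
ee_pos: [0.466, -0.3361, 0.0253]
eef_rot: [0.992, 0.129, -0.0, 0.0]
ft_force: [-0.2, -0.3, -0.8]
width: 0.0007
t 7.5833 pos [ 0.466  -0.3361  0.0253] F [-0.2 -0.3 -0.8] w 0.0007 shift [-0.0004  0.0004  0.0103] turn [0.     0.     0.0016] q7 0.66
```

```bash
python3 -m crank '[{"x":0,"y":0,"z":0.001,"ax":0,"ay":0,"az":0,"claw":1},{"x":0,"y":0,"z":0.002,"ax":0,"ay":0,"az":0,"claw":1},{"x":0,"y":0,"z":0.003,"ax":0,"ay":0,"az":0,"claw":1},{"x":0,"y":0,"z":0.003,"ax":0,"ay":0,"az":0,"claw":1},{"x":0,"y":0,"z":0.003,"ax":0,"ay":0,"az":0,"claw":1}]'
python3 -m crank '[{"x":0,"y":0,"z":0.001,"ax":0,"ay":0,"az":0,"claw":1},{"x":0,"y":0,"z":0.002,"ax":0,"ay":0,"az":0,"claw":1},{"x":0,"y":0,"z":0.002,"ax":0,"ay":0,"az":0,"claw":1},{"x":0,"y":0,"z":0.002,"ax":0,"ay":0,"az":0,"claw":1},{"x":0,"y":0,"z":0.002,"ax":0,"ay":0,"az":0,"claw":1}]'
python3 -m crank '[{"x":0,"y":0,"z":0.001,"ax":0,"ay":0,"az":0,"claw":1},{"x":0,"y":0,"z":0.002,"ax":0,"ay":0,"az":0,"claw":1},{"x":0,"y":0,"z":0.002,"ax":0,"ay":0,"az":0,"claw":1},{"x":0,"y":0,"z":0.002,"ax":0,"ay":0,"az":0,"claw":1},{"x":0,"y":0,"z":0.002,"ax":0,"ay":0,"az":0,"claw":1}]'
python3 d.py '[.4657,-.3366,.01]' 14.6
```

```text
time: 8.0
ee_pos: [0.466, -0.3361, 0.0223]
eef_rot: [0.992, 0.129, -0.0, -0.0]
ft_force: [0.3, -0.7, 0.6]
width: 0.0006
time: 8.42
ee_pos: [0.466, -0.3362, 0.0204]
eef_rot: [0.992, 0.129, 0.0, 0.0]
ft_force: [0.3, 0.6, -0.1]
width: 0.0006
time: 8.83
ee_pos: [0.466, -0.3362, 0.0184]
eef_rot: [0.992, 0.129, 0.0, 0.0]
ft_force: [0.8, -0.1, -0.4]
width: 0.0004
t 8.8333 pos [ 0.466  -0.3362  0.0184] F [ 0.8 -0.1 -0.4] w 0.0004 shift [-0.0004  0.0003  0.0084] turn [ 0.     -0.      0.0016] q7 0.66
```

```bash
python3 -m crank '[{"x":0,"y":0,"z":0.001,"ax":0,"ay":0,"az":0,"claw":1},{"x":0,"y":0,"z":0.0015,"ax":0,"ay":0,"az":0,"claw":1},{"x":0,"y":0,"z":0.0015,"ax":0,"ay":0,"az":0,"claw":1},{"x":0,"y":0,"z":0.0015,"ax":0,"ay":0,"az":0,"claw":1},{"x":0,"y":0,"z":0.0015,"ax":0,"ay":0,"az":0,"claw":1}]'
python3 -m crank '[{"x":0,"y":0,"z":0.001,"ax":0,"ay":0,"az":0,"claw":1},{"x":0,"y":0,"z":0.0015,"ax":0,"ay":0,"az":0,"claw":1},{"x":0,"y":0,"z":0.0015,"ax":0,"ay":0,"az":0,"claw":1},{"x":0,"y":0,"z":0.0015,"ax":0,"ay":0,"az":0,"claw":1},{"x":0,"y":0,"z":0.0015,"ax":0,"ay":0,"az":0,"claw":1}]'
python3 - <<'E'
from h import *
c=snap('side','s5'); cv2.imwrite('pics/m5.png',cv2.resize(c['color'][190:250,365:445],(640,480),interpolation=cv2.INTER_CUBIC))
E
python3 d.py '[.4657,-.3366,.01]' 14.6
```

```text
time: 9.25
ee_pos: [0.4661, -0.3361, 0.0169]
eef_rot: [0.992, 0.129, 0.0, 0.0]
ft_force: [-0.2, 1.1, 0.5]
width: 0.0001
time: 9.67
ee_pos: [0.4661, -0.3363, 0.0153]
eef_rot: [0.992, 0.129, 0.0, 0.0]
ft_force: [0.1, 0.7, 0.6]
width: 0.0007
t 9.7167 pos [ 0.4661 -0.3363  0.0154] F [0.1 0.9 0.3] w 0.0006 shift [-0.0004  0.0002  0.0054] turn [ 0.0002 -0.0001  0.0015] q7 0.66
```

View pics/m5.png

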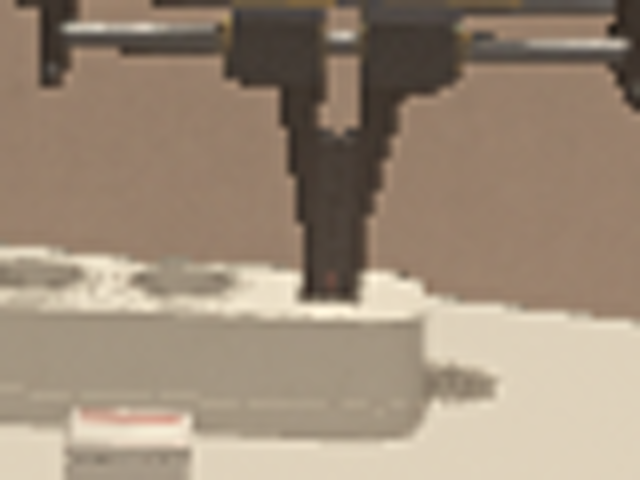

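Tip bottom at row ~227, and the near top edge of the housing at ~229, so about 2–3 mm remain. Continuing down.

```bash
python3 -m crank '[{"x":0,"y":0,"z":0.001,"ax":0,"ay":0,"az":0,"claw":1},{"x":0,"y":0,"z":0.001,"ax":0,"ay":0,"az":0,"claw":1},{"x":0,"y":0,"z":0.001,"ax":0,"ay":0,"az":0,"claw":1},{"x":0,"y":0,"z":0.001,"ax":0,"ay":0,"az":0,"claw":1},{"x":0,"y":0,"z":0.001,"ax":0,"ay":0,"az":0,"claw":1}]'
python3 -m crank '[{"x":0,"y":0,"z":0.001,"ax":0,"ay":0,"az":0,"claw":1},{"x":0,"y":0,"z":0.001,"ax":0,"ay":0,"az":0,"claw":1},{"x":0,"y":0,"z":0.001,"ax":0,"ay":0,"az":0,"claw":1},{"x":0,"y":0,"z":0.001,"ax":0,"ay":0,"az":0,"claw":1},{"x":0,"y":0,"z":0.001,"ax":0,"ay":0,"az":0,"claw":1}]'
```

```text
time: 10.13
ee_pos: [0.466, -0.3359, 0.0144]
eef_rot: [0.992, 0.129, -0.0, -0.0]
ft_force: [-1.2, 3.0, 4.6]
width: 0.0004
time: 10.55
ee_pos: [0.466, -0.3357, 0.0138]
eef_rot: [0.992, 0.129, -0.0, -0.0]
ft_force: [-3.0, 5.9, 9.9]
width: 0.0002
```

```bash
python3 -m crank '[{"x":0,"y":0,"z":0.001,"ax":0,"ay":0,"az":0,"claw":1},{"x":0,"y":0,"z":0.001,"ax":0,"ay":0,"az":0,"claw":1},{"x":0,"y":0,"z":0.001,"ax":0,"ay":0,"az":0,"claw":1},{"x":0,"y":0,"z":0.001,"ax":0,"ay":0,"az":0,"claw":1},{"x":0,"y":0,"z":0.001,"ax":0,"ay":0,"az":0,"claw":1}]'
python3 - <<'E'
from h import *
s=r.read_state(); print(s['ft_force'],s['torque'],s['ee_pos'])
c=snap('side','s6'); 
hs=cv2.cvtColor(c['color'],cv2.COLOR_BGR2HSV)
print(c['color'][220:232,396:418].max(-1)); print(hs[222:229,402:412,0])
E
```

```text
time: 10.97
ee_pos: [0.4661, -0.3358, 0.0136]
eef_rot: [0.992, 0.129, -0.0, -0.0]
ft_force: [-5.9, 7.4, 18.5]
width: 0.0009
[-5.936931    7.44633686 18.52106257] [ 1.60276895  1.40589878 -0.05561498] [ 0.46609415 -0.33576399  0.01355145]
[[153 153 152 150 152 155 148  67  74  78  77  78  76  70  96 158 153 153
  153 153 153 153]
 [152 152 151 151 152 154 148  70  74  78  76  78  75  71  95 157 153 154
  155 154 154 153]
 [155 154 154 150 150 152 148  67  75  78  79  80  75  72 104 156 152 153
  153 153 154 154]
 [203 204 198 162 163 166 154  67  75  87 102  79  75  96 160 168 166 164
  153 148 151 153]
 [233 239 239 240 242 241 198  66  76  78  80  78  74 100 191 243 240 234
  193 134 163 156]
 [220 236 235 235 238 234 149  68  76  85 104  77  72 125 217 240 236 236
  239 240 232 199]
 [232 235 235 235 237 234 148  66  76  81  91  77  70 121 213 237 233 232
  234 234 235 228]
 [238 236 236 236 238 233 146  81  86  86 110  78  71 116 210 235 233 233
  234 233 232 231]
 [235 235 236 236 237 231 165 169 175 145 144 139 137 144 215 237 235 235
  234 234 231 229]
 [183 204 219 215 204 218 218 213 244 245 243 231 245 242 239 236 236 236
  236 233 212 194]
 [160 158 157 157 160 158 159 161 160 160 159 159 158 161 173 172 167 165
  155 155 152 164]
 [163 163 163 162 163 162 162 163 163 163 162 162 162 163 161 161 163 161
  161 160 157 166]]
[[14 13 14 14 12 12 13 13 13 14]
 [15 15 16 12  9 14 13 14 15 15]
 [19 13 14 15 14 13 14 17 19 20]
 [18 13 14 11  8 15 11 17 19 19]
 [18 13 14 15 16 12 13 18 19 20]
 [18 15 14 14 16 14 14 17 19 20]
 [18 18 19 19 19 18 18 18 19 20]]
```

The force rose to 18.5 N with no further travel, so the tips are on the housing and the offset is about 28.4 mm. I'll lift off and look at the rocker.

```bash
python3 -m crank '[{"x":0,"y":0,"z":-0.02,"ax":0,"ay":0,"az":0,"claw":1},{"x":0,"y":0,"z":-0.05,"ax":0,"ay":0,"az":0,"claw":1},{"x":0,"y":0.01,"z":-0.08,"ax":0,"ay":0,"az":0,"claw":1},{"x":0,"y":0.03,"z":-0.11,"ax":0,"ay":0,"az":0,"claw":1},{"x":0,"y":0.045,"z":-0.11,"ax":0,"ay":0,"az":0,"claw":1}]'
python3 -m crank '[{"x":0,"y":0,"z":0,"ax":0,"ay":0,"az":0,"claw":1},{"x":0,"y":0,"z":0,"ax":0,"ay":0,"az":0,"claw":1},{"x":0,"y":0,"z":0,"ax":0,"ay":0,"az":0,"claw":1},{"x":0,"y":0,"z":0,"ax":0,"ay":0,"az":0,"claw":1},{"x":0,"y":0,"z":0,"ax":0,"ay":0,"az":0,"claw":1}]'
python3 - <<'E'
from h import *
c=snap('wrist','w4'); d=snap('side','s7')
def crop(c,P=(.4685,-.3529,.042),n=400,k=6):
    p=rot(c).T@(np.array(P)-c['eye']); u=c['fx']*p[0]/p[2]+c['cx']; v=c['fy']*p[1]/p[2]+c['cy']; print(u,v)
    h=n//k//2; return cv2.resize(c['color'][max(0,int(v)-h):int(v)+h,max(0,int(u)-h):int(u)+h],(n,n),interpolation=cv2.INTER_CUBIC)
o=np.zeros((600,800,3),np.uint8); o[:400]=np.hstack([crop(load('w3')),crop(c)])
for i,x in enumerate([load('s2'),d]): o[400:,400*i:400*i+400]=cv2.resize(x['color'][212:237,380:430],(400,200),interpolation=cv2.INTER_CUBIC)
cv2.imwrite('pics/m6.png',o)
E
```

```text
time: 11.43
ee_pos: [0.4801, -0.3831, 0.129]
eef_rot: [0.992, 0.128, 0.003, 0.004]
ft_force: [0.4, -1.5, 1.6]
width: 0.0002
time: 11.85
ee_pos: [0.4773, -0.3788, 0.1217]
eef_rot: [0.992, 0.129, -0.0, -0.0]
ft_force: [0.0, -0.0, 0.0]
width: 0.0002
322.99199872501765 194.20077715442724
317.67282851002943 197.09903850108606
```

View pics/m6.png

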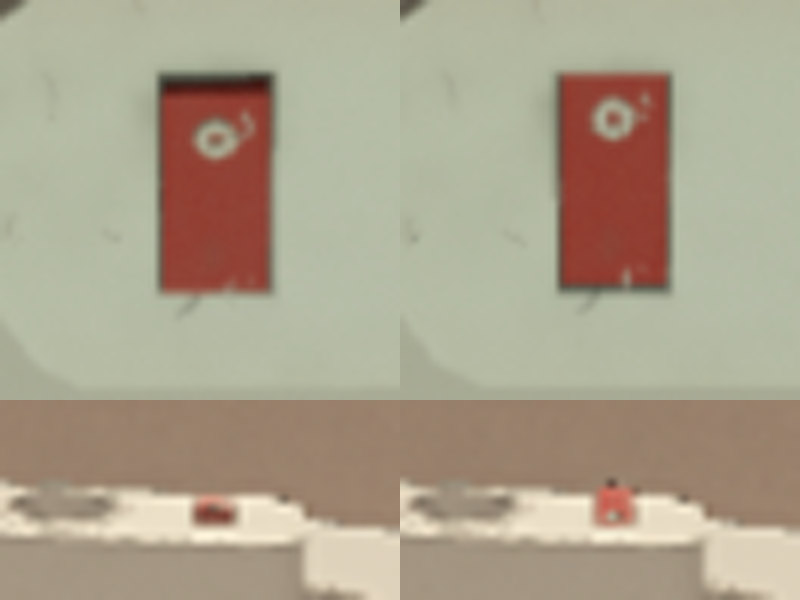

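Both views show the rocker tipped over to on: the raised outer face at the -x end is gone, a gap has opened at the +x end, and the far half stands up in the side view. I'll check numerically that the tilt is full, and plan the move to the keys.

```bash
python3 - <<'E'
from h import *
a=np.radians(14.64); xs=np.array([np.sin(a),-np.cos(a)])
c=load('s7')
def proj(P):
    p=rot(c).T@(P-c['eye']); return c['fx']*p[:2]/p[2]+[c['cx'],c['cy']]
piv=np.array([.4684,-.3518])
h0=.0033 # top above pivot so off outer edge z=.047
for name,th in(('off',-.1745),('mid',0),('on',.1745)):
    out=[]
    for d in(-.0115,.0115):
        z=.039+np.cos(th)*.0058-np.sin(th)*(-d) if 0 else .039+.0048+np.sin(th)*d
        out.append(proj(np.r_[piv+xs*d,z])[1].round(2))
    print(name,'near,far rows',out,'span',round(out[0]-out[1],2))
for t in('s2','s7'):
    im=load(t)['color'].astype(int); print(t,(im[218:231,404:409,2]-im[218:231,404:409,1]).mean(1).round().tolist())
E
python3 d.py '[.5097,.0575,.11]' 14.6
```

```text
off near,far rows [np.float64(224.77), np.float64(223.43)] span 1.34
mid near,far rows [np.float64(225.56), np.float64(222.65)] span 2.91
on near,far rows [np.float64(226.34), np.float64(221.88)] span 4.46
s2 [24.0, 24.0, 25.0, 24.0, 24.0, 27.0, 46.0, 45.0, 52.0, 30.0, 11.0, 12.0, 14.0]
s7 [24.0, 24.0, 25.0, 23.0, 28.0, 78.0, 80.0, 79.0, 49.0, 41.0, 11.0, 12.0, 14.0]
t 11.95 pos [ 0.4774 -0.3791  0.122 ] F [-0.2 -0.3 -0.4] w 0.0006 shift [ 0.1429 -0.4138  0.0121] turn [-0.0002  0.0002  0.0019] q7 0.74
```

Red span is about 4.8 rows, against 4.5 predicted for on and 2.9 for half way, so the rocker is fully on. Next I travel high to the round key and turn the wide gripper body away from the bottle.

```bash
python3 -m crank '[{"x":0.012,"y":-0.035,"z":-0.005,"ax":0,"ay":0,"az":-0.06,"claw":1},{"x":0.024,"y":-0.07,"z":-0.01,"ax":0,"ay":0,"az":-0.12,"claw":1},{"x":0.036,"y":-0.105,"z":-0.01,"ax":0,"ay":0,"az":-0.18,"claw":1},{"x":0.048,"y":-0.14,"z":-0.01,"ax":0,"ay":0,"az":-0.24,"claw":1},{"x":0.06,"y":-0.175,"z":-0.01,"ax":0,"ay":0,"az":-0.3,"claw":1}]'
python3 d.py '[.5097,.0575,.11]' 94.6
```

```text
time: 12.37
ee_pos: [0.4906, -0.1933, 0.1324]
eef_rot: [0.908, 0.419, -0.0, 0.0]
ft_force: [1.7, -0.3, 0.3]
width: 0.0004
t 12.3667 pos [ 0.4906 -0.1933  0.1324] F [ 1.7 -0.3  0.3] w 0.0004 shift [ 0.2031 -0.1484  0.0223] turn [ 2.000e-04  3.000e-04 -3.935e-01] q7 1.05
```

```bash
python3 -m crank '[{"x":0.03,"y":-0.022,"z":0,"ax":0,"ay":0,"az":-0.06,"claw":1},{"x":0.06,"y":-0.044,"z":0,"ax":0,"ay":0,"az":-0.12,"claw":1},{"x":0.09,"y":-0.066,"z":0,"ax":0,"ay":0,"az":-0.18,"claw":1},{"x":0.12,"y":-0.088,"z":0,"ax":0,"ay":0,"az":-0.24,"claw":1},{"x":0.14,"y":-0.105,"z":0,"ax":0,"ay":0,"az":-0.3,"claw":1}]'
python3 d.py '[.5097,.0575,.11]' 94.6
```

```text
time: 12.78
ee_pos: [0.5029, -0.0168, 0.1326]
eef_rot: [0.743, 0.669, 0.0, 0.0]
ft_force: [-0.2, 0.1, 1.1]
width: 0.0004
t 12.7833 pos [ 0.5029 -0.0168  0.1326] F [-0.2  0.1  1.1] w 0.0004 shift [ 0.0746 -0.001   0.0227] turn [ 0.0004 -0.0001 -0.0921] q7 1.3
```

```bash
python3 -m crank '[{"x":0.025,"y":0.002,"z":0,"ax":0,"ay":0,"az":-0.05,"claw":1},{"x":0.05,"y":0.002,"z":0,"ax":0,"ay":0,"az":-0.06,"claw":1},{"x":0.06,"y":0.002,"z":0,"ax":0,"ay":0,"az":-0.06,"claw":1},{"x":0.06,"y":0.002,"z":0.01,"ax":0,"ay":0,"az":-0.06,"claw":1},{"x":0.06,"y":0.002,"z":0.02,"ax":0,"ay":0,"az":-0.06,"claw":1}]'
python3 -m crank '[{"x":0,"y":0,"z":0,"ax":0,"ay":0,"az":0,"claw":1},{"x":0,"y":0,"z":0,"ax":0,"ay":0,"az":0,"claw":1},{"x":0,"y":0,"z":0,"ax":0,"ay":0,"az":0,"claw":1},{"x":0,"y":0,"z":0,"ax":0,"ay":0,"az":0,"claw":1},{"x":0,"y":0,"z":0,"ax":0,"ay":0,"az":0,"claw":1}]'
python3 - <<'E'
from h import *
c=snap('wrist','w5'); im=c['color']
hs=cv2.cvtColor(im,cv2.COLOR_BGR2HSV)
T=r.read_state()['ee_pos']; print(T)
def proj(P):
    p=rot(c).T@(np.array(P)-c['eye']); return (c['fx']*p[:2]/p[2]+[c['cx'],c['cy']]).round(1)
for n,P in(('round',(.5097,.0575,.062)),('bar',(.5041,.1234,.062)),('sq',(.5146,-.008,.062)),('tip',T+[0,0,.0284])): print(n,proj(P))
cv2.imwrite('pics/m7.png',im)
E
python3 d.py '[.5097,.0575,.06]' 94.6
```

```text
time: 13.2
ee_pos: [0.5119, 0.0381, 0.1116]
eef_rot: [0.705, 0.709, -0.0, 0.001]
ft_force: [0.1, -0.8, -0.8]
width: 0.0004
time: 13.62
ee_pos: [0.512, 0.0383, 0.1126]
eef_rot: [0.705, 0.709, 0.0, 0.0]
ft_force: [0.3, -0.1, 1.0]
width: 0.0001
[0.5119426  0.03842252 0.11261858]
round [350.4 244.3]
bar [454.7 236.6]
sq [247.8 250.9]
tip [320.3 300.8]
t 13.6667 pos [0.5119 0.0384 0.1126] F [0.4 0.6 0.4] w 0.0002 shift [ 0.0191 -0.0021  0.0526] turn [ 0.0003  0.0001 -0.0369] q7 1.26
```

View pics/m7.png

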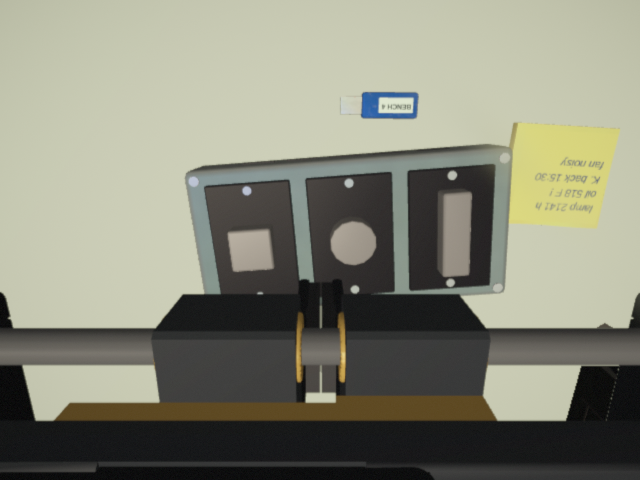

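Wrist view: square at (250,250), round at (353,243), bar at (455,232), all within about 3 mm of my projections. The bays are confirmed, so I move over the round key and descend.

```bash
python3 -m crank '[{"x":0.02,"y":-0.002,"z":0,"ax":0,"ay":0,"az":-0.02,"claw":1},{"x":0.02,"y":-0.002,"z":0.02,"ax":0,"ay":0,"az":-0.03,"claw":1},{"x":0.02,"y":-0.002,"z":0.045,"ax":0,"ay":0,"az":-0.035,"claw":1},{"x":0.02,"y":-0.002,"z":0.065,"ax":0,"ay":0,"az":-0.035,"claw":1},{"x":0.02,"y":-0.002,"z":0.066,"ax":0,"ay":0,"az":-0.035,"claw":1}]'
python3 -m crank '[{"x":0,"y":0,"z":0,"ax":0,"ay":0,"az":0,"claw":1},{"x":0,"y":0,"z":0.003,"ax":0,"ay":0,"az":0,"claw":1},{"x":0,"y":0,"z":0.006,"ax":0,"ay":0,"az":0,"claw":1},{"x":0,"y":0,"z":0.009,"ax":0,"ay":0,"az":0,"claw":1},{"x":0,"y":0,"z":0.01,"ax":0,"ay":0,"az":0,"claw":1}]'
python3 -m crank '[{"x":0,"y":0,"z":0.001,"ax":0,"ay":0,"az":0,"claw":1},{"x":0,"y":0,"z":0.002,"ax":0,"ay":0,"az":0,"claw":1},{"x":0,"y":0,"z":0.003,"ax":0,"ay":0,"az":0,"claw":1},{"x":0,"y":0,"z":0.003,"ax":0,"ay":0,"az":0,"claw":1},{"x":0,"y":0,"z":0.003,"ax":0,"ay":0,"az":0,"claw":1}]'
python3 d.py '[.509,.0585,.0266]' 94.6
```

```text
time: 14.08
ee_pos: [0.5073, 0.0589, 0.0433]
eef_rot: [0.679, 0.734, -0.002, -0.002]
ft_force: [-0.5, -0.6, 0.0]
width: 0.0003
time: 14.5
ee_pos: [0.5098, 0.0587, 0.0365]
eef_rot: [0.679, 0.734, 0.0, 0.0]
ft_force: [0.1, 0.2, -1.0]
width: 0.0003
time: 14.92
ee_pos: [0.5096, 0.0588, 0.0334]
eef_rot: [0.679, 0.734, 0.0, 0.0]
ft_force: [-0.2, -0.3, -0.1]
width: 0.0007
t 14.9167 pos [0.5096 0.0588 0.0334] F [-0.2 -0.3 -0.1] w 0.0007 shift [-0.0003 -0.0006  0.0068] turn [ 0.      0.     -0.0015] q7 1.21
```

```bash
python3 -m crank '[{"x":0,"y":0,"z":0.001,"ax":0,"ay":0,"az":0,"claw":1},{"x":0,"y":0,"z":0.002,"ax":0,"ay":0,"az":0,"claw":1},{"x":0,"y":0,"z":0.003,"ax":0,"ay":0,"az":0,"claw":1},{"x":0,"y":0,"z":0.003,"ax":0,"ay":0,"az":0,"claw":1},{"x":0,"y":0,"z":0.003,"ax":0,"ay":0,"az":0,"claw":1}]'
python3 -m crank '[{"x":0,"y":0,"z":0.001,"ax":0,"ay":0,"az":0,"claw":1},{"x":0,"y":0,"z":0.002,"ax":0,"ay":0,"az":0,"claw":1},{"x":0,"y":0,"z":0.003,"ax":0,"ay":0,"az":0,"claw":1},{"x":0,"y":0,"z":0.003,"ax":0,"ay":0,"az":0,"claw":1},{"x":0,"y":0,"z":0.003,"ax":0,"ay":0,"az":0,"claw":1}]'
python3 -m crank '[{"x":0,"y":0,"z":0.001,"ax":0,"ay":0,"az":0,"claw":1},{"x":0,"y":0,"z":0.001,"ax":0,"ay":0,"az":0,"claw":1},{"x":0,"y":0,"z":0.001,"ax":0,"ay":0,"az":0,"claw":1},{"x":0,"y":0,"z":0.001,"ax":0,"ay":0,"az":0,"claw":1},{"x":0,"y":0,"z":0.001,"ax":0,"ay":0,"az":0,"claw":1}]'
```

```text
time: 15.33
ee_pos: [0.5097, 0.0588, 0.0304]
eef_rot: [0.679, 0.734, 0.0, 0.0]
ft_force: [-0.4, -0.2, 0.8]
width: 0.0001
time: 15.75
ee_pos: [0.5097, 0.0588, 0.0272]
eef_rot: [0.679, 0.734, 0.0, 0.0]
ft_force: [0.5, 0.1, 1.2]
width: 0.0003
time: 16.17
ee_pos: [0.5095, 0.0588, 0.0263]
eef_rot: [0.679, 0.734, -0.0, -0.0]
ft_force: [0.8, 1.0, 1.4]
width: 0.0002
```

```bash
python3 -m crank '[{"x":0,"y":0,"z":0.001,"ax":0,"ay":0,"az":0,"claw":1},{"x":0,"y":0,"z":0.001,"ax":0,"ay":0,"az":0,"claw":1},{"x":0,"y":0,"z":0.001,"ax":0,"ay":0,"az":0,"claw":1},{"x":0,"y":0,"z":0.001,"ax":0,"ay":0,"az":0,"claw":1},{"x":0,"y":0,"z":0.001,"ax":0,"ay":0,"az":0,"claw":1}]'
python3 -m crank '[{"x":0,"y":0,"z":0.001,"ax":0,"ay":0,"az":0,"claw":1},{"x":0,"y":0,"z":0.001,"ax":0,"ay":0,"az":0,"claw":1},{"x":0,"y":0,"z":0.001,"ax":0,"ay":0,"az":0,"claw":1},{"x":0,"y":0,"z":0.001,"ax":0,"ay":0,"az":0,"claw":1},{"x":0,"y":0,"z":0.001,"ax":0,"ay":0,"az":0,"claw":1}]'
```

```text
time: 16.58
ee_pos: [0.5096, 0.0588, 0.0253]
eef_rot: [0.679, 0.734, -0.0, 0.0]
ft_force: [0.4, 0.8, 2.3]
width: 0.0004
time: 17.0
ee_pos: [0.5096, 0.0588, 0.0252]
eef_rot: [0.679, 0.734, -0.0, 0.0]
ft_force: [-4.5, -1.2, 14.6]
width: 0.0003
```

The key hit a firm stop (14.6 N) about 7–8 mm below first contact, so the round key is in. I lift, move 66 mm along the console's y to the bar, and check with a picture.

```bash
python3 -m crank '[{"x":0,"y":0,"z":-0.015,"ax":0,"ay":0,"az":0,"claw":1},{"x":0,"y":0,"z":-0.03,"ax":0,"ay":0,"az":0,"claw":1},{"x":0.015,"y":0,"z":-0.04,"ax":0,"ay":0,"az":0,"claw":1},{"x":0.04,"y":0,"z":-0.04,"ax":0,"ay":0,"az":0,"claw":1},{"x":0.066,"y":0,"z":-0.04,"ax":0,"ay":0,"az":0,"claw":1}]'
python3 -m crank '[{"x":0,"y":0,"z":0,"ax":0,"ay":0,"az":0,"claw":1},{"x":0,"y":0,"z":0,"ax":0,"ay":0,"az":0,"claw":1},{"x":0,"y":0,"z":0,"ax":0,"ay":0,"az":0,"claw":1},{"x":0,"y":0,"z":0,"ax":0,"ay":0,"az":0,"claw":1},{"x":0,"y":0,"z":0,"ax":0,"ay":0,"az":0,"claw":1}]'
python3 - <<'E'
from h import *
c=snap('side','s8'); b=load('s7')
o=[cv2.resize(x['color'][255:345,265:375],(400,327),interpolation=cv2.INTER_CUBIC) for x in(b,c)]
cv2.imwrite('pics/m8.png',np.hstack(o))
E
python3 d.py '[.5041,.1240,.0266]' 94.6
```

```text
time: 17.42
ee_pos: [0.5047, 0.1251, 0.0649]
eef_rot: [0.68, 0.733, 0.0, 0.001]
ft_force: [0.1, 1.3, 0.4]
width: 0.0004
time: 17.83
ee_pos: [0.5045, 0.1236, 0.0641]
eef_rot: [0.68, 0.733, -0.0, 0.0]
ft_force: [-0.6, 0.2, 0.8]
width: 0.0006
t 17.8833 pos [0.5046 0.1237 0.0642] F [ 0.7 -0.6  0.9] w 0.0003 shift [ 0.0003 -0.0004  0.0376] turn [-0.0001  0.0002 -0.0022] q7 1.1
```

View pics/m8.png

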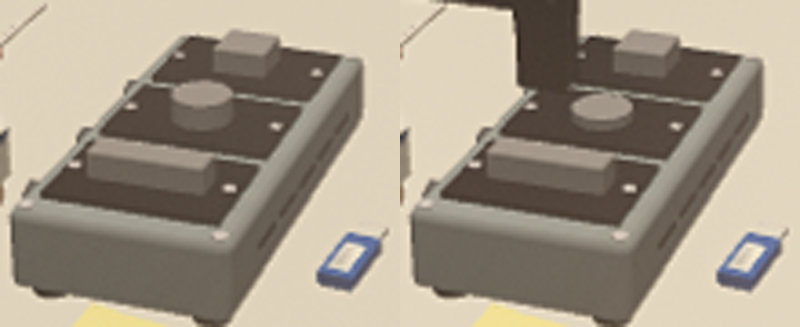

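The round key is visibly down; the bar and square are still up and the USB stick hasn't moved. Now pressing the bar.

```bash
python3 -m crank '[{"x":0,"y":0,"z":0.01,"ax":0,"ay":0,"az":0,"claw":1},{"x":0,"y":0,"z":0.018,"ax":0,"ay":0,"az":0,"claw":1},{"x":0,"y":0,"z":0.024,"ax":0,"ay":0,"az":0,"claw":1},{"x":0,"y":0,"z":0.028,"ax":0,"ay":0,"az":0,"claw":1},{"x":0,"y":0,"z":0.03,"ax":0,"ay":0,"az":0,"claw":1}]'
python3 -m crank '[{"x":0,"y":0,"z":0.002,"ax":0,"ay":0,"az":0,"claw":1},{"x":0,"y":0,"z":0.004,"ax":0,"ay":0,"az":0,"claw":1},{"x":0,"y":0,"z":0.005,"ax":0,"ay":0,"az":0,"claw":1},{"x":0,"y":0,"z":0.006,"ax":0,"ay":0,"az":0,"claw":1},{"x":0,"y":0,"z":0.006,"ax":0,"ay":0,"az":0,"claw":1}]'
python3 -m crank '[{"x":0,"y":0,"z":0.001,"ax":0,"ay":0,"az":0,"claw":1},{"x":0,"y":0,"z":0.002,"ax":0,"ay":0,"az":0,"claw":1},{"x":0,"y":0,"z":0.003,"ax":0,"ay":0,"az":0,"claw":1},{"x":0,"y":0,"z":0.003,"ax":0,"ay":0,"az":0,"claw":1},{"x":0,"y":0,"z":0.003,"ax":0,"ay":0,"az":0,"claw":1}]'
```

```text
time: 18.3
ee_pos: [0.5039, 0.1245, 0.0333]
eef_rot: [0.679, 0.734, -0.0, -0.0]
ft_force: [0.8, 0.3, 0.4]
width: 0.0006
time: 18.72
ee_pos: [0.5044, 0.1247, 0.0284]
eef_rot: [0.679, 0.734, -0.0, 0.0]
ft_force: [-2.8, 0.4, 3.7]
width: 0.0007
time: 19.13
ee_pos: [0.5046, 0.1247, 0.0254]
eef_rot: [0.679, 0.734, 0.0, 0.0]
ft_force: [-2.8, 0.4, 6.3]
width: 0.0005
```

```bash
python3 -m crank '[{"x":0,"y":0,"z":0.001,"ax":0,"ay":0,"az":0,"claw":1},{"x":0,"y":0,"z":0.001,"ax":0,"ay":0,"az":0,"claw":1},{"x":0,"y":0,"z":0.001,"ax":0,"ay":0,"az":0,"claw":1},{"x":0,"y":0,"z":0.001,"ax":0,"ay":0,"az":0,"claw":1},{"x":0,"y":0,"z":0.001,"ax":0,"ay":0,"az":0,"claw":1}]'
python3 -m crank '[{"x":0,"y":0,"z":0.0005,"ax":0,"ay":0,"az":0,"claw":1},{"x":0,"y":0,"z":0.0005,"ax":0,"ay":0,"az":0,"claw":1},{"x":0,"y":0,"z":0.0005,"ax":0,"ay":0,"az":0,"claw":1},{"x":0,"y":0,"z":0.0005,"ax":0,"ay":0,"az":0,"claw":1},{"x":0,"y":0,"z":0.0005,"ax":0,"ay":0,"az":0,"claw":1}]'
```

```text
time: 19.55
ee_pos: [0.5047, 0.1247, 0.0252]
eef_rot: [0.679, 0.734, -0.0, 0.0]
ft_force: [-6.2, -2.0, 15.5]
width: 0.0001
time: 19.97
ee_pos: [0.5047, 0.1247, 0.025]
eef_rot: [0.679, 0.734, -0.0, 0.0]
ft_force: [-8.4, -2.5, 20.5]
width: 0.0007
```

Run:
```python
from h import *
from bench import close_job
c=snap('side','s9'); im=c['color'].astype(int); print((im[218:231,404:409,2]-im[218:231,404:409,1]).mean(1).round().tolist())
a=load('side0')['color'].astype(int); d=np.abs(a-im).max(-1)>40
for n,(y,x) in dict(usb=((315,340),(350,375)),note=((340,385),(262,335)),cover=((238,252),(370,392)),marker_strip=((218,245),(298,400))).items(): print(n,d[slice(*y),slice(*x)].sum())
s=r.read_state(); print(s['time'],s['ft_force'],s['ee_pos'])
print(close_job())
```

```text
[25.0, 25.0, 25.0, 23.0, 29.0, 79.0, 81.0, 80.0, 49.0, 42.0, 10.0, 12.0, 14.0]
usb 0
note 0
cover 0
marker_strip 1249
20.0167 [-8.52085908 -2.86654907 20.60666948] [0.50470568 0.12468341 0.02506425]
the job is handed in; nothing more can be done
None
```

The rocker is on, the round key is in, and I handed in the job at about 20 s with the fingertips still holding the bar key down. I pressed them in that order.

- **Rocker:** the tips came down to the housing, at about 18 N. The wrist and side views then showed the rocker fully over: it spans about 4.8 image rows, against 4.5 predicted for fully on. It was unchanged just before hand-in.
- **Round key:** it met a firm stop at 14.6 N, about 7–8 mm below the expected contact height, and looked pushed in in the side view. The square key was still up.
- **Bar key:** it is held at the same stop height as the round key, with about 20 N on it. I had no pictures left to view, so this rests on force and height alone.

**Checks that failed or disagreed:**
- **First press missed:** the real fingertips sit about 28 mm above the reported TCP. The first rocker press therefore stopped short in mid-air and touched nothing. I found this in the side and wrist views and then descended by feel.
- **Sideways force on the rocker:** that press also put up to about 9 N of sideways force on the strip. I saw no shift in the pictures.
- **Bystanders:** a before/after pixel check found no change around the USB stick, note block and cover box. The area around the strip did differ (1249 pixels). I think that is the arm in front of it at the end, but I did not confirm it. The marker, bottle and screwdriver were not checked.

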